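Load a food tin through the one-way flap of a spring-fed tin rack

TASK

Load the steel food tin into the tin rack: stand it upright in the open mouth of the lane and push it gently through the one-way flap, against the spring pusher, until the flap has sprung shut behind it, without ramming it into the end stop. Then let it ease back slowly, so that it does not slam, until it rests on the shut flap, let go of it, and leave everything else on the counter where it is.

Things in the scene. Friction and masses are not known exactly. Their poses are not given: they have to be found in the camera images.
- tin: Plain steel food tin with ribs, a round upright cylinder 60 mm in diameter and 75 mm tall, 0.23 to 0.46 kg, no paper label. Origin at the centre of its underside, z up. Its wall is thin: it dents if it is pressed on the rack's walls, flap, pusher or end stop with more than 22 N.
- rack: Low aluminium and dark steel rack fixed to the counter, 250 mm long (x), 100 mm wide (y), open on top. Origin: centre of its underside; x runs along the lane from the open mouth (x = -125 mm) to the closed end, z up. Lane floor top at z = 4 mm; lane 66 mm wide, centred on y = 0, walls to z = 28 mm, straight from x = -105 mm, mouth flared.
- rack_mouth (a point): Point on the lane floor inside the mouth, on the centre line at rack x = -80 mm, z = 4 mm, axes as the rack's: a tin set down centred here stands between the walls and clear of the flap in every case.
- rack_mid (a point): Point on the lane floor at rack x = 0, axes as the rack's. The gate unit (flap hinge, pusher and end stop in one) is clamped with its hinge line anywhere within 20 mm of this point along x; that shift is NOT measured: feel or see it. Past the hinge line: pusher plate 45 mm at rest; rubber end stop (z = 6 to 26 mm, 8 N per mm) at 80 mm; pusher's guide 92 to 105 mm, up to z = 60 mm.
- flap (a joint): Steel flap 30 mm long, 5 mm thick, z = 6 to 28 mm, on an upright pin on the lane's +y side (y = 40 mm). 0 rad = shut across the lane, 1.5 = folded inwards (+x); light spring, 0.03 (shut) to 0.09 N m; cannot swing outwards. It meets a tin centred 32 mm before the hinge line, springs shut once the tin's centre is 41 to 46 mm past it, then holds the tin with its centre 29 to 32 mm past it.
- pusher (a joint): White plate 34 mm wide, z = 31 to 59 mm, on a coil spring, facing the tin inside the rack. 0 m = at rest, growing as the tin pushes it in: about 0.026 to 0.031 when the flap springs shut, 0.035 with the tin on the rubber end stop, about 0.015 with the tin resting back on the shut flap. Force 3 N plus 0.12 N per mm; let go suddenly, it slams the tin back on the flap.
- jar: Amber glass jar with a steel lid, 68 mm in diameter, 85 mm tall; origin under its centre. Bystander, leave alone.
- mug: White mug, 76 mm in diameter, 85 mm tall, handle at its +y; origin under its centre. Bystander, leave alone.
- oil: Green glass oil bottle, 60 mm in diameter, 190 mm tall; origin under its centre. Bystander, leave alone.
- spoon: Wooden spoon 240 mm long, lying along its x axis. Bystander, leave alone.
- mill: Dark wooden pepper mill, 52 mm in diameter, 145 mm tall; origin under its centre. Bystander, leave alone.
- glass: Drinking glass, 68 mm in diameter, 100 mm tall; origin under its centre. Bystander, leave alone.
- bowl: White bowl, 120 mm in diameter, 50 mm tall; origin under its centre. Bystander, leave alone.

How it is judged:
By the outcome, as a careful person would: the job done as asked, in the order asked, and still so for the second after the job is handed in, with the robot touching nothing.
It also fails if it takes over 72 s, if anything falls off the work surface, if the arm or the gripper's body presses on something with over 40 N, if the wrist force passes 120 N, or if a joint passes its speed limit or range.

ROBOT

A 6-joint arm with a two-finger parallel gripper is mounted at the origin on the work surface. World frame = base frame: x ahead of the robot, y to its left, z up, the work surface at z = 0. Lengths are in m, angles in rad, forces in N, time in s.
With the tool pointing down it reaches from about 0.35 to 0.775 m from the base axis. Payload 7.3 kg.
Tool frame: the origin (TCP) lies at the centre of the arm's flange, where the gripper is bolted on; the fingertips stand 178 mm ahead of it and the grasp point (between the pads) lies 159 mm ahead of it (tip_extent is the distance from the TCP to the fingertips, in m); z points along the fingers, y is the line along which they close (so a half turn about z gives the same grasp; the last joint's range is limited). The gripper opens to 92 mm and grips with 3 to 60 N. Pads are 19 mm wide; open, the fingers measure 130 mm over their backs; the gripper's body (75 mm by 190 mm) begins 47 mm behind the grasp point.
Start: joints at [0.959, 0.342, 1.524, -0, 1.275, -0.146], TCP at [0.236, 0.469, 0.405] pointing down, gripper open.
Joint ranges: [-2.53, 2.53], [-0.77, 2.02], [0.04, 2.7], [-1, 4.14], [0.28, 2.66], [-3.11, 3.11]. Speed limits (rad/s): [2.57, 2.57, 3.14, 3.14, 3.14, 3.14].

INTERFACE

Orientations are given as [roll, pitch, yaw] about the fixed x, y, z axes, in that order (R = Rz(yaw) Ry(pitch) Rx(roll)).
In Python, from cell import * gives the robot as it stands.
- The arm moves only by the tool arm_command, never from a script. Its arguments are lists of equal length, an entry for each row: "xyz": the shift along the world's x, y, z in mm, a list of three; "spin": the turn about the world's z in degrees. In form: {"xyz": [[tx, ty, tz], ...], "spin": [spin, ...]}. A call has 1 to 20 rows; each row shifts and turns the commanded pose from where the row before left it; what a row does not reach is not made up. A row lasts 1/10 s, in which the tool goes at most 50 mm and 8.59 degrees, less where a joint would pass 70% of its speed; a pose out of reach is approached as far as the arm can. A call with a gripper value outside its range is refused whole. "jaw" is the opening, from -1 (shut) to 1 (fully open), set as the call begins (left out, the last holds). The fingers move at their own pace and stop on an object; "squeeze" is the grip in N (left out, the last holds). Time passes only in rows, so rows that do not move let the fingers close. It gives the time, the measured TCP pose, the force, the opening and the grip force at its end, in the units of the state.
- observe(): the state, without advancing time (a new reading comes with each control period).
- read_camera(name): name is "side" or "top" or "wrist"; returns a dict with "img" (384x512x3 uint8, red, green, blue), "depth" (384x512 float32, m along the optical axis (not along the pixel's ray), 0 where there is no reading), "fx", "fy", "cx", "cy" (pixels), "dist_coeffs" ([k1, k2, p1, p2, k3] as OpenCV has them; the pictures are not rectified), "world_from_camera" (4x4, takes a point from camera to world coordinates). Camera axes: x right, y up, looking along -z (the intrinsics and any distortion apply to the point x, -y, -z); pixel columns grow to the right and rows downward; lengths in m; the calibration is good to about 2 mm. A picture is of the moment at which its call begins.
- hand_in(): hands the job in; it is judged then, once.
The state is a dict: "time": time; "qpos": joint angles; "qvel": joint speeds; "joint_efforts": joint torques, N m; "tool_pos": TCP position; "tool_rot": TCP orientation; "contact_force": force on the tool from outside, world axes, zero at the start; "torque": the same for the moment, N m; "opening": finger opening in m; "grip_force": force on a finger pad.
Only numpy, scipy, OpenCV 4.12 (cv2) and the standard library are available. Lean on these libraries where they do the work, as an engineer would, in place of code of your own. Each camera call takes 0.05 s, during which the arm holds its last target. There are 200 camera calls.

## Working session

There is one attempt and no reset: what is moved stays moved. The work goes in short steps, Python scripts to look and compute and a tool call to move; the robot and the scene stay as the last step left them, time stands still between calls to the robot, and variables do not carry over. Pictures are saved under pics/ and viewed, at most 10 in all, crops included, and the job is handed in when it is done.

Besides the shell and the picture viewer there is one more tool, called as name([rows], argument=value, ...), one row to a line, values as JSON. arm_command: Moves the arm, as the interface text tells. Its arguments: {"type":"object","properties":{"xyz":{"type":"array","items":{"type":"array","items":{"type":"number"}}},"spin":{"type":"array","items":{"type":"number"}},"jaw":{"type":"number"},"squeeze":{"type":"number"}},"required":["xyz","spin"]}

```bash
mkdir -p pics; cat > h.py <<'E'
from cell import *
import numpy as np, cv2, pickle
def cap(n,tag):
    c=read_camera(n); pickle.dump(c,open(f'pics/{tag}.pkl','wb')); cv2.imwrite(f'pics/{tag}.png',c['img'][:,:,::-1]); return c
def cloud(c):
    h,w=c['depth'].shape; u,v=np.meshgrid(np.arange(w),np.arange(h))
    K=np.array([[c['fx'],0,c['cx']],[0,c['fy'],c['cy']],[0,0,1]],float)
    p=cv2.undistortPoints(np.stack([u,v],-1).reshape(-1,1,2).astype(np.float64),K,np.array(c['dist_coeffs'],float)).reshape(h,w,2)
    d=c['depth']; P=np.stack([p[...,0]*d,-p[...,1]*d,-d],-1); T=np.array(c['world_from_camera'])
    W=P@T[:3,:3].T+T[:3,3]; W[d<=0]=np.nan; return W
E
python3 - <<'E'
from h import *
s=observe(); print(s['time'],s['tool_pos'],s['tool_rot'],s['opening'])
a=cap('top','top0');b=cap('side','side0')
for c in(a,b): print(np.round(c['world_from_camera'],3).tolist(),c['fx'])
cv2.imwrite('pics/t.png',cv2.resize(a['img'][:,:,::-1],(800,600)))
cv2.imwrite('pics/s.png',cv2.resize(b['img'][:,:,::-1],(800,600)))
E
```

```text
0.0 [0.23568774 0.46896943 0.40405079] [-3.14006610e+00 -2.25841126e-04  2.67582439e+00] 0.09140842296742005
[[0.007, 0.997, -0.083, 0.467], [-1.0, 0.008, 0.01, -0.012], [0.01, 0.083, 0.997, 1.081], [0.0, 0.0, 0.0, 1.0]] 377.3707460647031
[[0.848, 0.416, -0.327, 0.198], [-0.529, 0.65, -0.545, -0.632], [-0.014, 0.636, 0.772, 0.894], [0.0, 0.0, 0.0, 1.0]] 370.7330328121955
```

View pics/t.png

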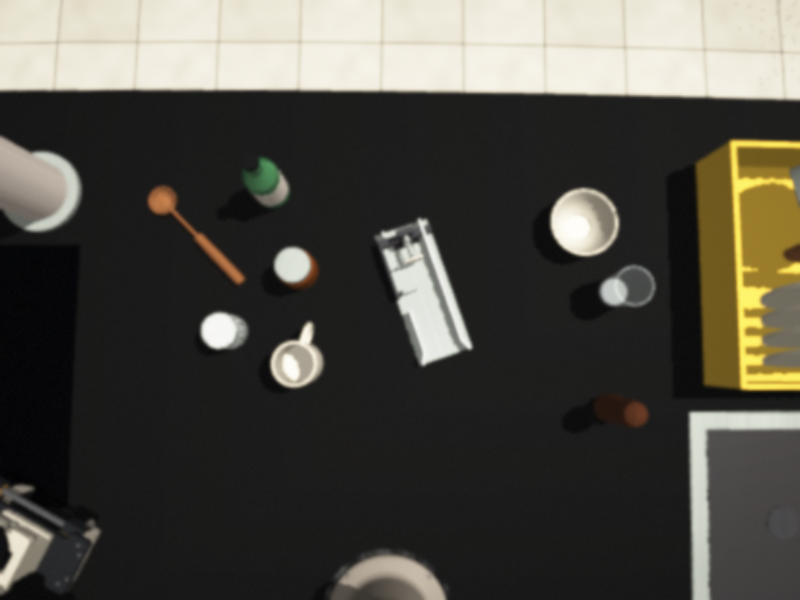

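View pics/s.png

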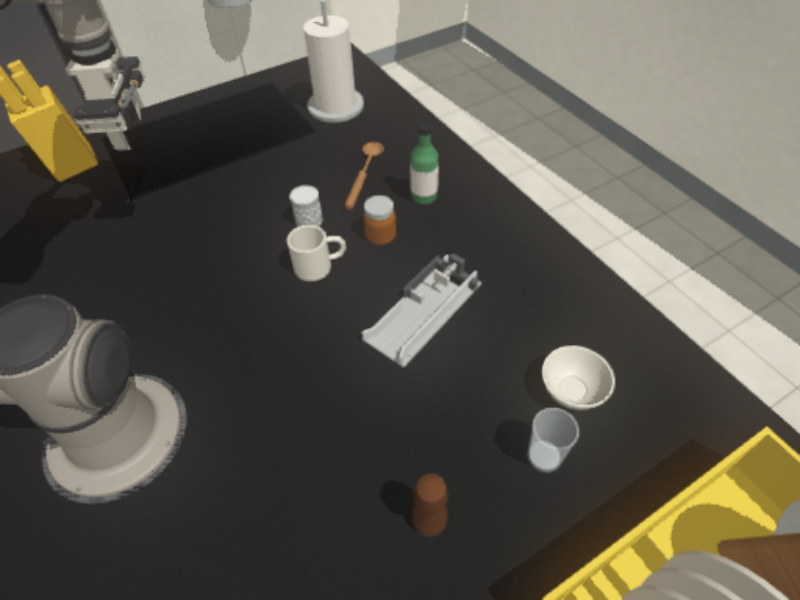

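The top view shows the tin at (222,330), next to the mug at (297,362) and the jar. The rack's mouth is at about (445,357), its closed end at (405,232), and the flap shut at about (408,295). The side view shows the tin at (306,207).

```bash
python3 - <<'E'
from h import *
C={n:pickle.load(open(f'pics/{n}0.pkl','rb')) for n in('top','side')}
s=.64
boxes={'top':{'tin':(195,305,252,355),'rack':(365,210,480,370),'mug':(265,320,328,392),'jar':(270,243,322,292)},'side':{'tin':(285,183,325,230),'rack':(355,250,490,370)}}
for n,c in C.items():
    W=cloud(c)
    for k,b in boxes[n].items():
        x0,y0,x1,y1=[int(v*s) for v in b]; P=W[y0:y1,x0:x1].reshape(-1,3); P=P[np.isfinite(P[:,0])]
        print(n,k,'table z',np.round(np.median(P[P[:,2]<.006][:,2]),4) if (P[:,2]<.006).any() else None)
        if k!='rack':
            zt=np.percentile(P[:,2],97); T=P[P[:,2]>zt-.006]
            (cx,cy),r=cv2.minEnclosingCircle((T[:,:2]*1000).astype(np.float32)); print('  top z',zt,'circ',cx,cy,r,'mean',T.mean(0)*1000,len(T))
        else:
            Q=P[(P[:,2]>.003)]; 
            r=cv2.minAreaRect((Q[:,:2]*1000).astype(np.float32)); print('  rect',r, np.round(cv2.boxPoints(r)).tolist())
            H=P[(P[:,2]>.018)&(P[:,2]<.034)]; r=cv2.minAreaRect((H[:,:2]*1000).astype(np.float32)); print('  wall rect',r,np.percentile(H[:,2],[10,50,90]))
E
```

```text
top tin table z 0.0007
  top z 0.07861668943404193 circ 499.8404235839844 291.4134826660156 29.435781478881836 mean [499.79891607 291.64529762  76.40891272] 370
top rack table z 0.0016
  rect ((583.9210815429688, -57.42023468017578), (292.2277526855469, 211.8494415283203), 0.3897205889225006) [[437.0, 48.0], [439.0, -164.0], [731.0, -162.0], [729.0, 49.0]]
  wall rect ((576.1465454101562, -58.59356689453125), (250.95591735839844, 99.34439086914062), 19.175687789916992) [0.02346531 0.02782523 0.0310557 ]
top mug table z 0.0012
  top z 0.08621182666050477 circ 444.68975830078125 160.57949829101562 38.096527099609375 mean [444.32618351 160.89860981  85.42874404] 140
top jar table z 0.0006
  top z 0.08821474148327639 circ 612.730224609375 167.57424926757812 29.711299896240234 mean [612.49324565 167.2587969   85.72177511] 376
side tin table z 0.0008
  top z 0.08275736567142235 circ 492.74676513671875 242.3041229248047 75.4063949584961 mean [485.36312098 251.53028968  79.8546256 ] 101
side rack table z 0.0012
  rect ((583.2650756835938, -48.12544250488281), (290.2108154296875, 277.0292663574219), 57.232025146484375) [[388.0, -95.0], [621.0, -245.0], [778.0, -1.0], [545.0, 149.0]]
  wall rect ((576.5406494140625, -57.098182678222656), (251.87579345703125, 101.09337615966797), 19.066516876220703) [0.02054901 0.02679148 0.03039658]
```

```bash
cat >> h.py <<'E'
def rackf(P,c=(.5763,-.058),yaw=19.1):
    a=np.radians(yaw); d=P[:,:2]-np.array(c); return np.c_[d@[np.cos(a),np.sin(a)],d@[-np.sin(a),np.cos(a)],P[:,2]]*1000
E
python3 - <<'E'
from h import *
C={n:pickle.load(open(f'pics/{n}0.pkl','rb')) for n in('top','side')}
for n,c in C.items():
    W=cloud(c).reshape(-1,3); P=W[np.isfinite(W[:,0])]
    d=np.hypot(P[:,0]-.4998,P[:,1]-.2915); T=P[(d<.042)&(P[:,2]>.05)]; t=T[T[:,2]>.07]
    print(n,'tin top',np.percentile(t[:,2],[50,90]),cv2.minEnclosingCircle((t[:,:2]*1000).astype(np.float32)))
    R=rackf(P); R=R[(abs(R[:,0])<135)&(abs(R[:,1])<60)]
    for lo,hi in((0,3),(17,40),(40,70)):
        for y0,y1 in((-31,-15),(-15,0),(0,15),(15,31)):
            Q=R[(R[:,1]>y0)&(R[:,1]<y1)&(R[:,2]>lo)&(R[:,2]<hi)&(R[:,0]>-100)]
            if len(Q) and lo: print(n,lo,y0,len(Q),np.histogram(Q[:,0],np.arange(-30,131,10))[0])
    for b in((0.68,.8,.15,.3),):
        Q=P[(P[:,0]>b[0])&(P[:,0]<b[1])&(P[:,1]>b[2])&(P[:,1]<b[3])&(P[:,2]>.1)]; print('oil',Q.mean(0) if len(Q) else 0)
a=C['top']['img'][130:240,230:310][:,:,::-1]; b=C['side']['img'][155:240,225:312][:,:,::-1]
cv2.imwrite('pics/z.png',np.hstack([cv2.resize(a,(400,550),interpolation=2),cv2.resize(b,(400,550),interpolation=2)]))
E
```

```text
top tin top [0.07638748 0.07851109] ((499.8404235839844, 291.4134826660156), 29.435781478881836)
top 17 -31 41 [ 0  0  0  0  0  0  0  0  0  0  0  3 17 19  2  0]
top 17 -15 17 [0 0 0 0 0 0 0 0 2 0 0 2 9 4 0 0]
top 17 0 30 [ 0  0  0  4  0  0  0  0  1  0  0  4 14  7  0  0]
top 17 15 56 [ 0  0  0 10  1  0  0  0  1  0  0  4 16 19  4  0]
top 40 -31 3 [0 0 0 0 0 0 0 0 3 0 0 0 0 0 0 0]
top 40 -15 70 [ 0  0  0  0  0  0  0  0 15  7  6  7  7 22  6  0]
top 40 0 75 [ 0  0  0  0  0  0  0  0 15  8  5 10  6 27  4  0]
top 40 15 1 [0 0 0 0 0 0 0 0 1 0 0 0 0 0 0 0]
oil [0.75285668 0.21408306 0.14372281]
side tin top [0.07604995 0.07801018] ((500.1744384765625, 293.1426086425781), 31.221345901489258)
side 17 -31 36 [ 0  0  0  0  0  0  0  0  2  0  0  1 16 12  5  0]
side 17 -15 42 [ 0  0  0  0  0  0  0  0  6  0  0  5 13 18  0  0]
side 17 0 24 [0 0 0 6 0 0 0 0 8 0 0 2 5 3 0 0]
side 17 15 42 [ 0  0  0 15  2  0  0  0  0  0  0  0  9 10  2  0]
side 40 -31 7 [0 0 0 0 0 0 0 0 7 0 0 0 0 0 0 0]
side 40 -15 85 [ 0  0  0  0  0  0  0  0 21  4  9  5  5 34  7  0]
side 40 0 63 [ 0  0  0  0  0  0  0  0 23  1  3  4  4 25  3  0]
side 40 15 4 [0 0 0 0 0 0 0 0 2 0 0 0 0 2 0 0]
oil [0.75164056 0.20859967 0.13934329]
```

View pics/z.png

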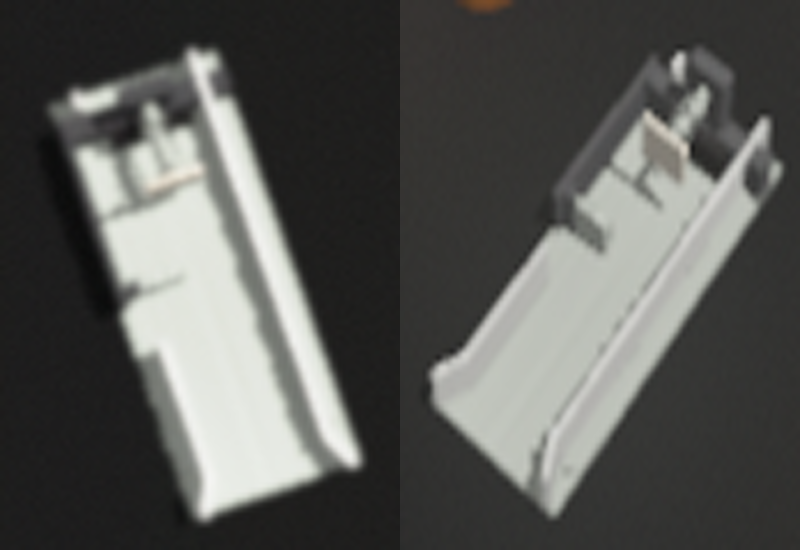

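The zoomed crops show the flap shut on the left (+y) side at about (150,285), the pusher plate at (175,180), and the guide behind it. Next I'll move above the tin.

arm_command([
  [24,-16,-5],
  [24,-16,-5],
  [24,-16,-5],
  [24,-16,-5],
  [24,-16,-5],
  [24,-16,-5],
  [24,-16,-5],
  [24,-16,-5],
  [24,-16,-5],
  [24,-16,-5],
  [24,-16,-5],
  [0,0,0],
  [0,0,0],
], spin=[4.2,4.2,4.2,4.2,4.2,4.2,4.2,4.2,4.2,4.2,4.2,0,0], jaw=1, squeeze=30)

```text
time: 1.4
tool_pos: [0.4999, 0.2928, 0.3491]
tool_rot: [3.141, -0.002, -2.803]
contact_force: [-0.9, 0.3, -0.7]
opening: 0.0917
grip_force: 0.0
```

```bash
python3 - <<'E'
from h import *
c=cap('wrist','w1'); s=observe(); print(s['time'],s['tool_pos']*1000,np.degrees(s['tool_rot']),s['qpos'],s['contact_force'],s['opening'])
W=cloud(c).reshape(-1,3); P=W[np.isfinite(W[:,0])]
d=np.hypot(P[:,0]-.4998,P[:,1]-.2915); t=P[(d<.042)&(P[:,2]>.068)&(P[:,2]<.09)]
print(len(t),t[:,2].min() if len(t) else 0,np.median(t[:,2]) ,cv2.minEnclosingCircle((t[:,:2]*1000).astype(np.float32)))
for n in('top','side'):
    q=pickle.load(open(f'pics/{n}0.pkl','rb')); W=cloud(q).reshape(-1,3); R=rackf(W[np.isfinite(W[:,0])])
    f=lambda x0,x1,y0,y1,z0,z1:(lambda Q:np.round(np.r_[np.percentile(Q[:,0],[10,50,90]),len(Q)],1))(R[(R[:,0]>x0)&(R[:,0]<x1)&(R[:,1]>y0)&(R[:,1]<y1)&(R[:,2]>z0)&(R[:,2]<z1)])
    print(n,'flap',f(-25,25,8,30,16,40),'pusher',f(30,75,-17,17,40,70),'guide',f(85,120,-17,17,45,70),'all guide',f(85,125,-40,40,15,70))
E
```

```text
1.45 [499.36440863 293.23666791 349.40074028] [ 1.79975638e+02 -6.91282764e-02 -1.60556526e+02] [ 3.98532858e-01  4.87491423e-01  1.45339106e+00  5.31583204e-04
  1.20188947e+00 -1.51180784e+00] [-0.53486127 -0.39702508 -0.90451282] 0.0915071823750583
3646 0.06815574758498966 0.07519785970595261 ((500.5809020996094, 291.72442626953125), 29.84956169128418)
top flap [ 5.7  7.1  9.6 15. ] pusher [53.5 56.5 69.7 53. ] guide [ 90.8 102.8 110.5  77. ] all guide [ 90.1 101.3 111.3 267. ]
side flap [ 6.2  7.3  9.7 22. ] pusher [53.2 55.1 64.5 59. ] guide [ 93.4 102.8 110.6  74. ] all guide [ 90.7 102.  111.6 246. ]
```

arm_command([
  [1,-1.5,-20],
  [0,0,-25],
  [0,0,-25],
  [0,0,-25],
  [0,0,-20],
  [0,0,-12],
  [0,0,-8],
  [0,0,0],
  [0,0,0],
], spin=[-0.3,0,0,0,0,0,0,0,0])

```text
time: 2.35
tool_pos: [0.5009, 0.2919, 0.2155]
tool_rot: [3.141, 0.001, -2.806]
contact_force: [0.8, 0.8, 0.1]
opening: 0.0922
grip_force: 0.0
```

arm_command([
  [0,0,0],
  [0,0,0],
  [0,0,0],
  [0,0,0],
  [0,0,0],
  [0,0,0],
  [0,0,0],
  [0,0,0],
  [0,0,0],
  [0,0,0],
], spin=[0,0,0,0,0,0,0,0,0,0], jaw=-1, squeeze=30)

```text
time: 3.35
tool_pos: [0.5008, 0.2916, 0.2149]
tool_rot: [3.141, 0.0, -2.806]
contact_force: [-1.0, -1.1, 3.4]
opening: 0.0596
grip_force: 30.0
```

arm_command([
  [0,0,5],
  [0,0,15],
  [0,0,25],
  [0,0,25],
  [0,0,25],
  [0,0,15],
  [0,-12,0],
  [0,-25,0],
  [0,-30,0],
  [0,-35,0],
  [0,-35,0],
  [0,-35,0],
  [0,-35,0],
  [0,-35,0],
  [0,-35,0],
  [0,-35,0],
  [0,-30,0],
  [0,-22,0],
  [0,-12,0],
  [0,0,0],
], spin=[0,0,0,0,0,0,0,0,0,0,0,0,0,0,0,0,0,0,0,0])

```text
time: 5.35
tool_pos: [0.5003, -0.0858, 0.3238]
tool_rot: [3.141, -0.002, -2.809]
contact_force: [-0.5, 0.0, -2.5]
opening: 0.0591
grip_force: 30.0
```

```bash
python3 - <<'E'
from h import *
for n in('top','side','wrist'):
    c=cap(n,n+'2'); W=cloud(c).reshape(-1,3); P=W[np.isfinite(W[:,0])]; R=rackf(P)
    H=P[(abs(R[:,0])<135)&(abs(R[:,1])<58)&(R[:,2]>20)&(R[:,2]<32)]; print(n,len(H),cv2.minAreaRect((H[:,:2]*1000).astype(np.float32)) if len(H) else '')
    t=P[(np.hypot(P[:,0]-.5008,P[:,1]+.084)<.04)&(P[:,2]>.09)&(P[:,2]<.2)]; print(len(t),np.percentile(t[:,2],[1,99]) if len(t) else '')
s=observe(); print(s['time'],s['tool_pos']*1000,np.degrees(s['tool_rot']),s['contact_force'],s['opening'])
a=pickle.load(open('pics/side2.pkl','rb'))['img'][100:250,180:330]; b=pickle.load(open('pics/wrist2.pkl','rb'))['img']
cv2.imwrite('pics/z2.png',np.hstack([cv2.resize(a,(380,380)),cv2.resize(b,(420,380))])[:,:,::-1])
E
```

```text
top 288 ((576.5148315429688, -58.94181823730469), (251.3004608154297, 100.07318878173828), 19.260469436645508)
0 
side 324 ((579.077392578125, -61.45556640625), (252.9257049560547, 90.20085906982422), 18.223228454589844)
515 [0.11138027 0.19344223]
wrist 670 ((480.72015380859375, -90.44956970214844), (59.88223648071289, 92.2068862915039), 27.48627281188965)
13564 [0.11247642 0.19675831]
5.5 [500.53591569 -83.61546971 324.31259097] [ 1.79935669e+02 -3.86828374e-02 -1.60760276e+02] [ 0.4095883   0.49168653 -3.34024744] 0.05957477540991458
```

View pics/z2.png

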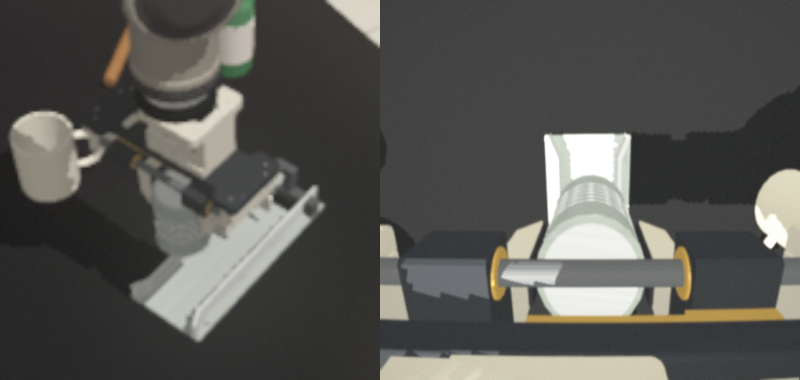

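The right half shows the tin between the fingers and lined up above the mouth. The left half shows it hanging over the lane. I'll measure the wall positions from the wrist view.

```bash
python3 - <<'E'
from h import *
for n in('wrist2','top2','top0','side0'):
    W=cloud(pickle.load(open(f'pics/{n}.pkl','rb'))).reshape(-1,3); R=rackf(W[np.isfinite(W[:,0])],(.5763,-.058))
    for x0,x1 in((-125,-112),(-104,-90),(-90,-70),(-70,-40),(-40,-10),(10,60),(60,110)):
        Q=R[(R[:,0]>x0)&(R[:,0]<x1)&(abs(R[:,1])<56)&(R[:,2]>22)&(R[:,2]<33)]
        l=Q[Q[:,1]>0][:,1]; r=Q[Q[:,1]<0][:,1]
        if len(l)>6 and len(r)>6: print(n,x0,np.round([np.percentile(r,5),np.median(r),np.percentile(r,95),np.percentile(l,5),np.median(l),np.percentile(l,95)],1),len(l),len(r))
    t=R[(R[:,2]>105)&(R[:,2]<200)&(abs(R[:,1])<50)] if n=='wrist2' else []
E
```

```text
wrist2 -125 [-47.7 -44.3 -40.7  34.7  38.6  42. ] 90 83
wrist2 -104 [-39.6 -37.2 -35.6  30.4  32.1  34. ] 77 81
wrist2 -90 [-39.2 -37.3 -35.5  30.5  32.5  34.5] 71 107
top2 10 [-37.3 -35.7 -34.   41.9  46.2  48.8] 33 11
top2 60 [-46.6 -31.3 -11.1   7.7  29.6  48.5] 107 97
top0 -125 [-46.2 -43.2 -40.1  36.7  39.9  43.1] 9 10
top0 -104 [-39.1 -37.  -35.3  31.2  32.6  34.2] 7 9
top0 -90 [-38.7 -36.7 -34.9  31.7  33.4  34.8] 9 12
top0 -70 [-38.6 -36.  -34.7  31.6  33.2  35.1] 15 20
top0 -40 [-38.1 -36.3 -34.5  31.3  33.2  34.8] 7 17
top0 10 [-37.6 -35.7 -33.9  32.8  46.2  48.9] 36 30
top0 60 [-47.8 -32.  -11.5   7.5  28.4  48.4] 104 100
side0 -125 [-47.3 -44.1 -40.5  36.   39.4  43. ] 11 10
side0 -104 [-38.3 -36.7 -33.7  31.3  32.7  35.9] 10 11
side0 -90 [-38.7 -36.9 -34.4  31.3  32.4  34.8] 13 15
side0 -70 [-38.5 -36.8 -34.4  31.5  33.   36.1] 23 19
side0 -40 [-38.7 -37.1 -34.1  31.2  33.   37.1] 10 19
side0 10 [-37.9 -35.9 -34.   20.   45.2  49. ] 40 29
side0 60 [-47.2 -29.5  -5.2   1.1  38.2  49.8] 71 97
```

arm_command([
  [0.8,-1.9,-5],
  [0,0,-15],
  [0,0,-20],
  [0,0,-20],
  [0,0,-12],
  [0,0,-8],
  [0,0,-5],
  [0,0,-5],
  [0,0,-4],
  [0,0,-4],
  [0,0,-2],
  [0,0,0],
  [0,0,0],
], spin=[0.35,0,0,0,0,0,0,0,0,0,0,0,0])

```text
time: 6.8
tool_pos: [0.5016, -0.0864, 0.2249]
tool_rot: [-3.141, 0.0, -2.8]
contact_force: [0.3, 0.2, -2.7]
opening: 0.0595
grip_force: 30.0
```

```bash
cat > o.py <<'E'
from h import *
c=cap('wrist','wx'); F=[];X=[]
for i in range(5):
    s=observe(); F.append(s['contact_force']); X.append(s['tool_pos'])
    if i<4: read_camera('wrist')
f=np.mean(F,0); X=np.array(X)
d=rackf(np.array([X.mean(0)]),(.5763,-.058),19.6)[0]
a=np.radians(19.6); print(s['time'],X.mean(0)*1000,'F',f,'Flane',f[0]*np.cos(a)+f[1]*np.sin(a),'Flat',-f[0]*np.sin(a)+f[1]*np.cos(a),'T',s['torque'],'rack xy',d,s['opening'])
W=cloud(c).reshape(-1,3); P=W[np.isfinite(W[:,0])];R=rackf(P)
for x0 in range(-124,0,12):
    Q=R[(R[:,0]>x0)&(R[:,0]<x0+12)&(abs(R[:,1])<56)&(R[:,2]>22)&(R[:,2]<33)]
    l=Q[Q[:,1]>25][:,1]; r=Q[Q[:,1]<-25][:,1]
    if len(l)>20 and len(r)>20: print(x0,np.median(r),np.median(l),(np.median(r)+np.median(l))/2)
E
python3 o.py
```

```text
7.05 [501.64479865 -86.35225901 224.93571479] F [ 0.38084858 -0.086898   -3.30061707] Flane 0.3296311733179135 Flat -0.20961916571091777 T [0.06812723 0.07899176 0.00431161] rack xy [-79.84029861  -1.66625242 224.93571479] 0.059392454917813906
-124 -43.95667672337413 38.31729659758774 -2.8196900628931942
-112 -38.323394781216635 33.02752863026582 -2.6479330754754073
-100 -36.83181047242068 32.101350024854334 -2.365230223783172
-88 -36.620600426794155 31.485279655604927 -2.567660385594614
```

arm_command([
  [0,0,-2],
  [0,0,-1.5],
  [0,0,-1],
  [0,0,-0.5],
  [0,0,-0.5],
  [0,0,0],
  [0,0,0],
], spin=[0,0,0,0,0,0,0])

```text
time: 7.75
tool_pos: [0.5016, -0.0863, 0.2192]
tool_rot: [3.141, -0.0, -2.8]
contact_force: [-0.5, -0.8, -3.1]
opening: 0.06
grip_force: 30.0
```

```bash
python3 o.py | head -1
```

```text
8.0 [501.59279914 -86.3203127  219.28472111] F [ 0.24747539 -0.15041977 -3.27465069] Flane 0.18267748574885329 Flat -0.22472007742322453 T [ 0.07969176  0.02391487 -0.03186156] rack xy [-79.8785687   -1.61871385 219.28472111] 0.05954539668624252
```

arm_command([
  [0,0,-0.4],
  [0,0,-0.4],
  [0,0,0],
  [0,0,0],
], spin=[0,0,0,0])

```text
time: 8.4
tool_pos: [0.5016, -0.0863, 0.2189]
tool_rot: [-3.141, 0.0, -2.8]
contact_force: [-2.6, 0.1, 5.5]
opening: 0.0597
grip_force: 30.0
```

```bash
python3 o.py | head -1
```

```text
8.65 [501.57889105 -86.31512979 218.89698622] F [-2.61157644  0.32054952  5.65648754] Flane -2.3527262126748636 Flat 1.1780334808900847 T [0.17903902 0.55490092 0.0290904 ] rack xy [-79.8899323   -1.60916575 218.89698622] 0.05957884193605623
```

arm_command([
  [0,0,0.5],
  [1.88,0.67,0],
  [3.77,1.34,0],
  [4.71,1.68,0],
  [4.71,1.68,0],
  [4.71,1.68,0],
  [4.71,1.68,0],
  [4.71,1.68,0],
  [4.71,1.68,0],
  [4.71,1.68,0],
  [3.77,1.34,0],
  [0,0,0],
  [0,0,0],
], spin=[0,0,0,0,0,0,0,0,0,0,0,0,0])

```text
time: 9.95
tool_pos: [0.5446, -0.071, 0.219]
tool_rot: [-3.141, 0.002, -2.8]
contact_force: [1.7, 0.7, -0.5]
opening: 0.0591
grip_force: 30.0
```

```bash
python3 o.py
```

```text
10.2 [544.25024276 -71.14912857 218.95551258] F [ 1.27263401  0.20087289 -0.85242291] Flane 1.2662774811136719 Flat -0.23767327869951005 T [ 0.14454362 -0.2130296  -0.01851553] rack xy [-34.60360849  -1.63609319 218.95551258] 0.05946398871375681
-124 -43.694245653446785 38.71470784182402 -2.489768905811381
-112 -38.54005014052245 33.48389437001842 -2.528077885252017
-100 -36.90201702269619 32.126601983529106 -2.387707519583543
-88 -36.906059079930884 32.168720760664456 -2.368669159633214
-76 -36.783555513687304 32.345876159610505 -2.2188396770383996
-64 -36.73447843029286 32.32523797171496 -2.204620229288949
-52 -36.540533782679326 32.42217100449749 -2.0591813890909165
-40 -35.28976956340852 31.07535490111142 -2.1072073311485493
```

arm_command([
  [1.89,0.66,0],
  [2.83,1.0,0],
  [2.83,1.0,0],
  [2.83,1.0,0],
  [2.83,1.0,0],
  [2.83,1.0,0],
  [2.83,1.0,0],
  [2.83,1.0,0],
  [2.83,1.0,0],
  [2.83,1.0,0],
  [2.83,1.0,0],
  [2.83,1.0,0],
  [2.83,1.0,0],
  [2.83,1.0,0],
  [2.83,1.0,0],
  [0,0,0],
  [0,0,0],
], spin=[0,0,0,0,0,0,0,0,0,0,0,0,0,0,0,0,0])

```text
time: 11.9
tool_pos: [0.5853, -0.0568, 0.219]
tool_rot: [3.142, -0.002, -2.8]
contact_force: [-5.7, -2.3, 5.9]
opening: 0.0595
grip_force: 30.0
```

```bash
python3 o.py|head -1
```

```text
12.15 [585.24474299 -56.77852742 218.98547179] F [-5.67807433 -3.26420366  5.80249474] Flane -6.444054478897879 Flat -1.170348444188404 T [-0.46076833  1.0151961   0.03261675] rack xy [  8.83620669  -1.84983073 218.98547179] 0.05950030081866406
```

arm_command([
  [0,0,0.4],
  [1.89,0.66,0],
  [1.89,0.66,0],
  [1.89,0.66,0],
  [1.89,0.66,0],
  [1.89,0.66,0],
  [0,0,0],
], spin=[0,0,0,0,0,0,0])

```text
time: 12.85
tool_pos: [0.5949, -0.0535, 0.219]
tool_rot: [-3.141, -0.001, -2.8]
contact_force: [-4.8, -3.6, 2.6]
opening: 0.0595
grip_force: 30.0
```

```bash
python3 o.py|head -1
```

```text
13.1 [594.85696614 -53.52339713 219.01900521] F [-3.85779069 -3.21625571  2.51104889] Flane -4.713158493817845 Flat -1.7357957156582693 T [-0.53466652  0.71265934  0.03508235] rack xy [ 18.98341171  -2.00774633 219.01900521] 0.059906811479501464
```

arm_command([
  [1.89,0.66,0],
  [1.89,0.66,0],
  [1.89,0.66,0],
  [1.89,0.66,0],
  [0,0,0],
], spin=[0,0,0,0,0])

```text
time: 13.6
tool_pos: [0.6019, -0.0512, 0.2191]
tool_rot: [3.141, -0.003, -2.8]
contact_force: [-8.2, -5.0, 4.7]
opening: 0.0592
grip_force: 30.0
```

```bash
python3 o.py|head -1
```

```text
13.85 [601.87833495 -51.16478426 219.03837855] F [-6.88099894 -4.9304119   5.25254496] Flane -8.136210746909347 Flat -2.3364893820952815 T [-0.8057698   1.27512734  0.04969916] rack xy [ 26.38914492  -2.14112669 219.03837855] 0.05960040239641385
```

arm_command([
  [1.89,0.66,0.2],
  [1.89,0.66,0],
  [1.89,0.66,0],
  [1.89,0.66,0],
  [1.89,0.66,0],
  [1.89,0.66,0],
  [1.89,0.66,0],
  [1.89,0.66,0],
  [0,0,0],
], spin=[0,0,0,0,0,0,0,0,0])

```text
time: 14.75
tool_pos: [0.6169, -0.0459, 0.2191]
tool_rot: [3.141, -0.004, -2.8]
contact_force: [-7.5, -4.8, 3.6]
opening: 0.0595
grip_force: 30.0
```

```bash
python3 o.py|head -1; python3 - <<'E'
from h import *
b=cap('side','side3')['img'][130:230,220:320]; a=cap('top','top3')['img'][120:220,230:330]
cv2.imwrite('pics/z3.png',np.hstack([cv2.resize(a,(400,400)),cv2.resize(b,(400,400))])[:,:,::-1])
E
```

```text
15.0 [616.88152443 -45.88848807 219.06399402] F [-7.60664148 -4.99551177  4.39185444] Flane -8.841645561156945 Flat -2.154399268162402 T [-0.81768608  1.34605871  0.01035883] rack xy [ 42.29295322  -2.20339599 219.06399402] 0.05967923119956303
```

View pics/z3.png

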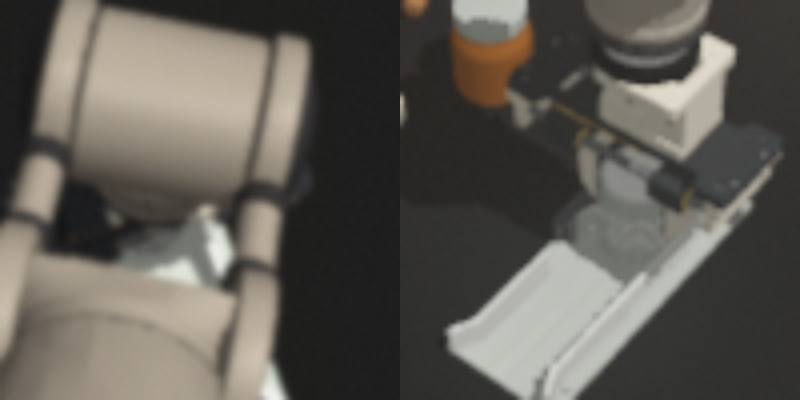

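The tin is held upright in the lane, with its body at about (620,220) in the right half, and is still short of the closing point. I'll continue in small steps.

arm_command([
  [0.94,0.33,0],
  [0.94,0.33,0],
  [0.94,0.33,0],
  [0.94,0.33,0],
  [0.94,0.33,0],
  [0,0,0],
], spin=[0,0,0,0,0,0])

```text
time: 15.7
tool_pos: [0.6215, -0.0443, 0.2191]
tool_rot: [3.141, -0.004, -2.8]
contact_force: [-8.5, -5.7, 5.0]
opening: 0.0593
grip_force: 30.0
```

```bash
python3 o.py|head -1
```

```text
15.95 [621.43352069 -44.29885496 219.07403928] F [-8.70105131 -5.22250377  4.95600299] Flane -9.948787325357163 Flat -2.001117276843145 T [-0.88241449  1.36104183  0.03812876] rack xy [ 47.11444015  -2.23284457 219.07403928] 0.05954513226800419
```

arm_command([
  [0.94,0.33,0],
  [0.94,0.33,0],
  [0.94,0.33,0],
  [0,0,0],
], spin=[0,0,0,0])

```text
time: 16.35
tool_pos: [0.6243, -0.0433, 0.2191]
tool_rot: [3.141, -0.004, -2.8]
contact_force: [-8.6, -5.3, 5.3]
opening: 0.0593
grip_force: 30.0
```

```bash
python3 o.py|head -1
```

```text
16.6 [624.24641258 -43.28798822 219.05823782] F [-8.72146188 -4.44172026  5.13914751] Flane -9.70610019644525 Flat -1.2587275982560886 T [-0.85765614  1.43470854  0.06105695] rack xy [ 50.10344275  -2.22413902 219.05823782] 0.05930857368454279
```

arm_command([
  [0.94,0.33,0],
  [0.94,0.33,0],
  [0,0,0],
], spin=[0,0,0])

```text
time: 16.9
tool_pos: [0.6261, -0.0426, 0.2191]
tool_rot: [3.141, -0.004, -2.8]
contact_force: [-8.4, -4.8, 5.5]
opening: 0.0597
grip_force: 30.0
```

```bash
python3 o.py|head -1
```

```text
17.15 [626.13481723 -42.62903387 219.05858492] F [-9.05875456 -5.07778523  4.76420472] Flane -10.237218273064158 Flat -1.7447919867831096 T [-0.8412022   1.45333952  0.08838286] rack xy [ 52.1034757   -2.23683447 219.05858492] 0.059751083434596175
```

arm_command([
  [0.94,0.33,0],
  [0.94,0.33,0],
  [0,0,0],
], spin=[0,0,0])

```text
time: 17.45
tool_pos: [0.6281, -0.042, 0.2191]
tool_rot: [3.141, -0.004, -2.8]
contact_force: [-8.4, -5.6, 4.7]
opening: 0.0599
grip_force: 30.0
```

```bash
python3 o.py|head -1;python3 - <<'E'
from h import *
b=cap('side','side4')['img'][130:230,220:320]; a=cap('wrist','w4')['img'][:,:]
cv2.imwrite('pics/z4.png',np.hstack([cv2.resize(a,(400,400)),cv2.resize(b,(400,400))])[:,:,::-1])
E
```

```text
17.7 [628.07586063 -41.94760624 219.05250661] F [-8.3395867  -4.89896192  4.31889514] Flane -9.499734270430984 Flat -1.817576140133279 T [-0.81132117  1.33282815  0.10984885] rack xy [ 54.16063606  -2.24601654 219.05250661] 0.059485882277098084
```

View pics/z4.png

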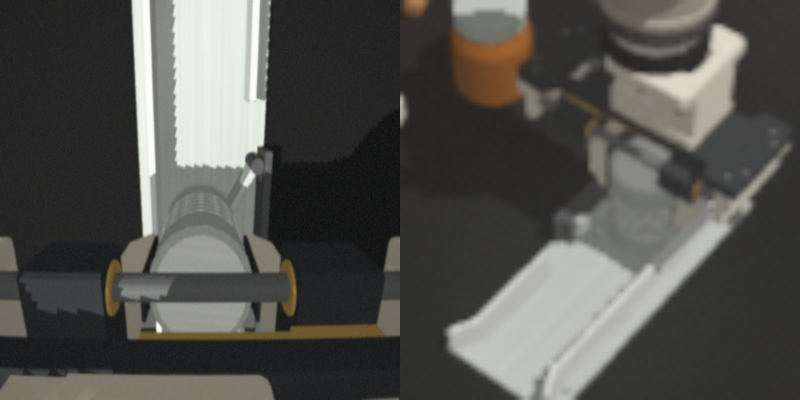

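The left half (wrist view) shows the flap partly open, from the hinge at about (257,158) down to the tin wall at about (235,200), so it has not sprung shut yet. I'll locate the hinge from the wrist depth.

```bash
python3 - <<'E'
from h import *
W=cloud(pickle.load(open('pics/w4.pkl','rb')));R=rackf(W.reshape(-1,3),yaw=19.4).reshape(384,512,3)
for v in range(136,215,6): print(v,[tuple(np.round(R[v,u]).astype(int)) if np.isfinite(R[v,u,0]) else None for u in range(296,345,6)])
E
```

```text
136 [(np.int64(-1), np.int64(23), np.int64(3)), (np.int64(-1), np.int64(26), np.int64(4)), (np.int64(-1), np.int64(30), np.int64(3)), (np.int64(-1), np.int64(34), np.int64(4)), (np.int64(-1), np.int64(37), np.int64(5)), (np.int64(-1), np.int64(42), np.int64(4)), (np.int64(-1), np.int64(45), np.int64(4)), (np.int64(-1), np.int64(50), np.int64(1)), (np.int64(-1), np.int64(54), np.int64(-1))]
142 [(np.int64(3), np.int64(23), np.int64(3)), (np.int64(3), np.int64(27), np.int64(3)), (np.int64(3), np.int64(30), np.int64(4)), (np.int64(3), np.int64(34), np.int64(3)), (np.int64(3), np.int64(38), np.int64(4)), (np.int64(3), np.int64(42), np.int64(4)), (np.int64(2), np.int64(44), np.int64(12)), (np.int64(1), np.int64(47), np.int64(13)), (np.int64(3), np.int64(54), np.int64(0))]
148 [(np.int64(7), np.int64(23), np.int64(4)), (np.int64(6), np.int64(27), np.int64(5)), (np.int64(7), np.int64(31), np.int64(4)), (np.int64(6), np.int64(34), np.int64(4)), (np.int64(6), np.int64(37), np.int64(10)), (np.int64(6), np.int64(42), np.int64(4)), (np.int64(5), np.int64(43), np.int64(14)), (np.int64(3), np.int6
[... 3691 characters left out ...]
 (np.int64(46), np.int64(32), np.int64(5)), (np.int64(47), np.int64(37), np.int64(3)), (np.int64(46), np.int64(40), np.int64(4)), (np.int64(45), np.int64(44), np.int64(7)), (np.int64(39), np.int64(43), np.int64(25)), (np.int64(37), np.int64(45), np.int64(30)), (np.int64(48), np.int64(58), np.int64(0))]
214 [(np.int64(31), np.int64(17), np.int64(58)), (np.int64(37), np.int64(23), np.int64(40)), (np.int64(51), np.int64(33), np.int64(4)), (np.int64(50), np.int64(37), np.int64(5)), (np.int64(51), np.int64(41), np.int64(3)), (np.int64(50), np.int64(44), np.int64(7)), (np.int64(43), np.int64(43), np.int64(25)), (np.int64(41), np.int64(45), np.int64(30)), (np.int64(52), np.int64(58), np.int64(-1))]
```

arm_command([
  [0.94,0.33,0],
  [0.47,0.17,0],
  [0,0,0],
  [0,0,0],
], spin=[0,0,0,0])

```text
time: 18.2
tool_pos: [0.6292, -0.0415, 0.2191]
tool_rot: [3.141, -0.005, -2.8]
contact_force: [-10.1, -5.4, 6.1]
opening: 0.0598
grip_force: 30.0
```

```bash
cat >> o.py <<'E'
Q=rackf(P,yaw=19.4); m=(Q[:,2]>18)&(Q[:,2]<33)
print('open-flap pts',(m&(Q[:,0]>18)&(Q[:,0]<40)&(Q[:,1]>18)&(Q[:,1]<36)).sum(),'shut pts',(m&(Q[:,0]>3)&(Q[:,0]<16)&(Q[:,1]>8)&(Q[:,1]<30)).sum())
E
python3 o.py|sed -n '1p;$p'
```

```text
18.45 [629.22584054 -41.5079188  219.07249159] F [-9.89660246 -5.18304954  5.69502084] Flane -11.061830204916534 Flat -1.5628996184434958 T [-0.75550048  1.65032172 -0.03397742] rack xy [ 55.39147705  -2.21756828 219.07249159] 0.05956402183725839
open-flap pts 35 shut pts 419
```

```bash
python3 - <<'E'
from h import *
P=cloud(pickle.load(open('pics/w4.pkl','rb'))).reshape(-1,3); P=P[np.isfinite(P[:,0])]; Q=rackf(P,yaw=19.4); m=(Q[:,2]>18)&(Q[:,2]<33)
print('w4 open',(m&(Q[:,0]>18)&(Q[:,0]<40)&(Q[:,1]>18)&(Q[:,1]<36)).sum(),'shut',(m&(Q[:,0]>3)&(Q[:,0]<16)&(Q[:,1]>8)&(Q[:,1]<30)).sum())
a=pickle.load(open('pics/wx.pkl','rb'))['img'][100:300,130:400]
cv2.imwrite('pics/z5.png',cv2.resize(a,(540,400))[:,:,::-1])
E
```

```text
w4 open 421 shut 0
```

View pics/z5.png

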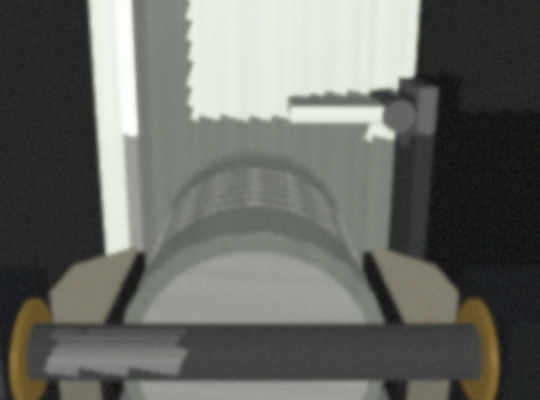

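The flap is now shut across the lane, seen as the bar at (290–385,113) behind the tin. I'll ease the tin back slowly.

arm_command([
  [-0.47,-0.17,0.1],
  [-0.94,-0.33,0.1],
  [-0.94,-0.33,0.1],
  [-0.94,-0.33,0],
  [-0.94,-0.33,0],
  [-0.94,-0.33,0],
  [-0.94,-0.33,0],
  [-0.94,-0.33,0],
  [-0.94,-0.33,0],
  [-0.94,-0.33,0],
  [-0.94,-0.33,0],
  [-0.94,-0.33,0],
  [0,0,0],
], spin=[0,0,0,0,0,0,0,0,0,0,0,0,0])

```text
time: 19.75
tool_pos: [0.6192, -0.0449, 0.219]
tool_rot: [3.141, -0.002, -2.8]
contact_force: [-3.6, -2.9, -2.4]
opening: 0.0593
grip_force: 30.0
```

```bash
python3 o.py|sed -n '1p;$p'
```

```text
20.0 [619.17936024 -44.95048545 219.02419744] F [-4.22218345 -4.00925988 -2.21425141] Flane -5.322451903594603 Flat -2.3606150831785353 T [-0.62888249  0.64662936 -0.0827895 ] rack xy [ 44.77230103  -2.09055626 219.02419744] 0.0596336312622359
open-flap pts 38 shut pts 457
```

arm_command([
  [-0.47,-0.17,0],
  [-0.47,-0.17,0],
  [-0.47,-0.17,0],
  [0,0,0],
], spin=[0,0,0,0])

```text
time: 20.4
tool_pos: [0.6178, -0.0454, 0.219]
tool_rot: [3.141, -0.002, -2.8]
contact_force: [-3.1, -3.8, -2.7]
opening: 0.0597
grip_force: 30.0
```

```bash
python3 o.py|sed -n '1p;$p'
```

```text
20.65 [617.82790295 -45.43178895 219.02438923] F [-3.48801355 -4.00396351 -2.60305274] Flane -4.629045001790185 Flat -2.601904045400448 T [-0.60242131  0.56491633 -0.05795153] rack xy [ 43.3376966   -2.09062335 219.02438923] 0.06008259112659908
open-flap pts 33 shut pts 458
```

arm_command([
  [-0.3,-0.64,0],
  [-0.47,-0.17,0],
  [-0.47,-0.17,0],
  [0,0,0],
], spin=[0,0,0,0])

```text
time: 21.05
tool_pos: [0.6163, -0.0461, 0.2191]
tool_rot: [3.141, -0.002, -2.8]
contact_force: [-4.3, -2.4, -4.7]
opening: 0.0596
grip_force: 30.0
```

```bash
python3 o.py|sed -n '1p;$p'
```

```text
21.3 [616.36382458 -46.11798791 219.09534567] F [-4.50186538 -2.48636736 -5.21628379] Flane -5.075071670447183 Flat -0.8321430959560974 T [-0.43996131  0.80372818 -0.02270376] rack xy [ 41.72826414  -2.2459348  219.09534567] 0.059737117032532865
open-flap pts 34 shut pts 503
```

arm_command([
  [-0.47,-0.17,0],
  [-0.47,-0.17,0],
  [0,0,0],
], spin=[0,0,0])

```text
time: 21.6
tool_pos: [0.6154, -0.0465, 0.2191]
tool_rot: [3.14, -0.002, -2.8]
contact_force: [-4.3, -3.5, -4.6]
opening: 0.0597
grip_force: 30.0
```

```bash
python3 o.py|sed -n '1p;$p'
```

```text
21.85 [615.43635129 -46.44237907 219.09788658] F [-4.45974561 -2.79738481 -5.13536094] Flane -5.139723717300646 Flat -1.1392685412883148 T [-0.48451799  0.75930231 -0.0652765 ] rack xy [ 40.74571349  -2.24040754 219.09788658] 0.05952744878768423
open-flap pts 39 shut pts 521
```

arm_command([
  [-0.47,-0.17,0],
  [0,0,0],
], spin=[0,0])

```text
time: 22.05
tool_pos: [0.615, -0.0466, 0.2192]
tool_rot: [3.141, -0.002, -2.8]
contact_force: [-4.5, -2.2, -6.4]
opening: 0.0595
grip_force: 30.0
```

```bash
python3 o.py|sed -n '1p;$p'
```

```text
22.3 [615.12645101 -46.51640263 219.37292427] F [-4.40421514 -1.4775883  -5.8736599 ] Flane -4.644683007094467 Flat 0.0854278126803687 T [-0.17144456  0.9159368  -0.00741674] rack xy [ 40.4289383   -2.20618545 219.37292427] 0.059419856904437886
open-flap pts 37 shut pts 519
```

arm_command([
  [-0.47,-0.17,-0.2],
  [0,0,0],
  [0,0,0],
], spin=[0,0,0])

```text
time: 22.6
tool_pos: [0.6148, -0.0466, 0.2195]
tool_rot: [3.141, -0.0, -2.8]
contact_force: [-5.0, -0.9, -5.4]
opening: 0.0595
grip_force: 30.0
```

```bash
python3 o.py|sed -n '1p;$p'
```

```text
22.85 [614.81479397 -46.61630325 219.55000543] F [-4.65633935 -1.22257711 -6.12979403] Flane -4.79665459749384 Flat 0.41023846640618955 T [-0.11549673  0.91870795  0.05324371] rack xy [ 40.10182764  -2.19575173 219.55000543] 0.05941318918403089
open-flap pts 36 shut pts 521
```

arm_command([
  [-0.47,-0.17,-0.2],
  [0,0,0],
  [0,0,0],
], spin=[0,0,0])

```text
time: 23.15
tool_pos: [0.6145, -0.0468, 0.2195]
tool_rot: [3.141, 0.0, -2.8]
contact_force: [-5.3, 1.3, -5.6]
opening: 0.0597
grip_force: 30.0
```

```bash
python3 o.py|sed -n '1p;$p'
```

```text
23.4 [614.48854873 -46.84122797 219.53472046] F [-5.36808068  0.62425931 -4.29544517] Flane -4.8476316455280415 Flat 2.38881922769772 T [0.18864072 0.91064723 0.04187019] rack xy [ 39.71903454  -2.29820427 219.53472046] 0.05923897793517651
open-flap pts 38 shut pts 512
```

```bash
python3 - <<'E'
from h import *
c=pickle.load(open('pics/wx.pkl','rb'))
W=cloud(c);R=rackf(W.reshape(-1,3),yaw=19.4).reshape(384,512,3)
for v in range(146,215,4): print(v,[tuple(R[v,u].round(0).astype(int).tolist()) for u in (262,275,290,305)])
t=R.reshape(-1,3); 
for z0 in range(28,80,8):
    q=t[(t[:,2]>z0)&(t[:,2]<z0+8)&(abs(t[:,1]+2)<6)&(t[:,0]>0)&(t[:,0]<40)]; print(z0,len(q),q[:,0].mean() if len(q) else 0)
cv2.imwrite('pics/z6.png',cv2.resize(c['img'][110:260,180:350],(680,600),interpolation=2)[:,:,::-1])
E
```

```text
146 [(-8, 2, 3), (-8, 10, 4), (-8, 19, 4), (-8, 29, 4)]
150 [(-5, 2, 3), (-6, 10, 5), (-6, 19, 4), (-6, 29, 5)]
154 [(-3, 2, 4), (-3, 10, 5), (-3, 19, 4), (-3, 29, 4)]
158 [(-1, 2, 5), (-1, 10, 5), (0, 19, 4), (-1, 29, 4)]
162 [(2, 2, 5), (2, 10, 4), (2, 20, 3), (2, 29, 4)]
166 [(5, 2, 4), (5, 10, 3), (5, 20, 3), (4, 29, 5)]
170 [(8, 2, 2), (7, 10, 6), (7, 19, 7), (7, 29, 6)]
174 [(10, 2, 4), (7, 9, 18), (7, 18, 18), (7, 27, 18)]
178 [(11, 2, 11), (7, 9, 27), (7, 17, 28), (7, 26, 27)]
182 [(11, 1, 21), (9, 9, 26), (-9223372036854775808, -9223372036854775808, -9223372036854775808), (9, 26, 27)]
186 [(11, 1, 29), (13, 9, 23), (18, 20, 3), (18, 30, 5)]
190 [(11, 1, 38), (12, 8, 34), (20, 20, 7), (21, 30, 3)]
194 [(11, 1, 46), (13, 8, 40), (19, 18, 19), (23, 30, 4)]
198 [(11, 1, 52), (12, 8, 48), (17, 17, 34), (26, 30, 3)]
202 [(11, 1, 60), (12, 7, 55), (17, 16, 40), (29, 30, 3)]
206 [(11, 1, 66), (12, 7, 61), (16, 15, 49), (32, 30, 4)]
210 [(11, 1, 70), (12, 6, 67), (16, 14, 57), (35, 31, 3)]
214 [(10, 0, 78), (12, 6, 72), (15, 14, 63), (37, 31, 4)]
28 83 10.815598706930375
36 95 10.852089411332253
44 104 10.841677275705292
52 131 10.856383147283905
60 144 10.98281728084305
68 152 10.974514218193306
76 1362 19.825454339876078<stdin>:4: RuntimeWarning: invalid value encountered in cast
```

View pics/z6.png

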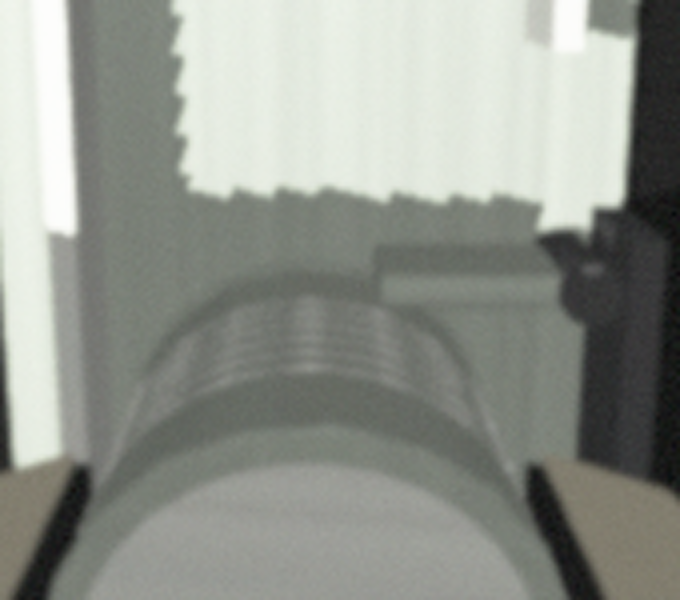

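The flap is shut at (380–560,275). The tin is upright and its wall is right at the flap, possibly already touching. A few more small steps back, then let go.

arm_command([
  [-0.47,-0.17,-0.2],
  [0,0,0],
  [0,0,0],
], spin=[0,0,0])

```text
time: 23.7
tool_pos: [0.6142, -0.0471, 0.2195]
tool_rot: [-3.142, 0.001, -2.8]
contact_force: [-3.2, 2.3, -3.0]
opening: 0.0593
grip_force: 30.0
```

```bash
python3 o.py|sed -n '1p;$p'
```

```text
23.95 [614.15547023 -47.13276217 219.46770405] F [-3.56918854  1.37267156 -2.76049439] Flane -2.9019158373626266 Flat 2.490425377928598 T [0.34749478 0.68574692 0.07320429] rack xy [ 39.30745985  -2.46111452 219.46770405] 0.05970629437641021
open-flap pts 34 shut pts 517
```

arm_command([
  [-0.47,-0.17,-0.2],
  [0,0,0],
  [0,0,0],
], spin=[0,0,0])

```text
time: 24.25
tool_pos: [0.6138, -0.0474, 0.2193]
tool_rot: [-3.141, 0.001, -2.8]
contact_force: [-2.5, 1.8, -2.0]
opening: 0.0594
grip_force: 30.0
```

```bash
python3 o.py|sed -n '1p;$p'
```

```text
24.5 [613.81395437 -47.42237165 219.34094088] F [-2.32022397  1.37484043 -0.78120033] Flane -1.724591902616825 Flat 2.0735014427972067 T [ 0.31468603  0.24748409 -0.02555137] rack xy [ 38.88858233  -2.61938126 219.34094088] 0.05988705434813242
open-flap pts 26 shut pts 514
```

arm_command([
  [-0.47,-0.17,-0.1],
  [0,0,0],
  [0,0,0],
], spin=[0,0,0])

```text
time: 24.8
tool_pos: [0.6135, -0.0475, 0.2193]
tool_rot: [-3.141, 0.002, -2.8]
contact_force: [1.2, 1.7, -0.7]
opening: 0.0597
grip_force: 30.0
```

```bash
python3 o.py|sed -n '1p;$p'
```

```text
25.05 [613.44447718 -47.52523664 219.27931185] F [ 1.08320644  2.23819948 -0.02532244] Flane 1.7712502302959963 Flat 1.7451492018998993 T [ 0.52556657 -0.35787089 -0.00720534] rack xy [ 38.50600737  -2.59234429 219.27931185] 0.05964401387341828
open-flap pts 31 shut pts 518
```

arm_command([
  [-0.35,-0.2,-0.1],
  [0,0,0],
  [0,0,0],
], spin=[0,0,0])

```text
time: 25.35
tool_pos: [0.6131, -0.0477, 0.2192]
tool_rot: [-3.141, 0.002, -2.8]
contact_force: [4.1, 1.9, 0.2]
opening: 0.0594
grip_force: 30.0
```

```bash
python3 o.py|sed -n '1p;$p'
```

```text
25.6 [613.12122055 -47.73031835 219.18377928] F [4.42374017 2.57615326 0.78824577] Flane 5.031592054980809 Flat 0.9429337953126673 T [ 0.63397942 -0.97312486  0.01005716] rack xy [ 38.13268607  -2.6771061  219.18377928] 0.05960403003108985
open-flap pts 30 shut pts 524
```

arm_command([
  [0.3,0.12,0],
  [0,0,0],
  [0,0,0],
  [0,0,0],
], spin=[0,0,0,0], squeeze=6)

```text
time: 26.0
tool_pos: [0.6132, -0.0478, 0.2191]
tool_rot: [-3.141, 0.001, -2.8]
contact_force: [4.2, 0.4, 3.4]
opening: 0.0599
grip_force: 6.0
```

arm_command([
  [0,0,0],
  [0,0,0],
  [0,0,0],
  [0,0,0],
  [0,0,0],
  [0,0,0],
  [0,0,0],
  [0,0,0],
  [0,0,0],
  [0,0,0],
], spin=[0,0,0,0,0,0,0,0,0,0], jaw=1)

```text
time: 27.0
tool_pos: [0.613, -0.0476, 0.2189]
tool_rot: [3.142, 0.0, -2.8]
contact_force: [-0.1, -0.6, 0.2]
opening: 0.0919
grip_force: 0.0
```

```bash
python3 o.py|sed -n '1p;$p'
```

```text
27.25 [613.03021845 -47.59681075 218.83648492] F [ 0.44822547 -0.0563351   0.29559566] Flane 0.4033564447331429 Flat -0.20342883846592352 T [0.08118155 0.06941759 0.0140973 ] rack xy [ 38.0917422   -2.52080747 218.83648492] 0.09154150907049882
open-flap pts 29 shut pts 516
```

Released with no contact force. I'll go straight up and check.

arm_command([
  [0,0,4],
  [0,0,10],
  [0,0,20],
  [0,0,25],
  [0,0,25],
  [0,0,25],
  [0,0,25],
  [0,0,10],
  [-25,0,0],
  [-35,0,0],
  [-35,0,0],
  [-35,0,0],
  [-25,0,0],
  [0,0,0],
  [0,0,0],
], spin=[0,0,0,0,0,0,0,0,0,0,0,0,0,0,0])

```text
time: 28.75
tool_pos: [0.458, -0.0477, 0.3632]
tool_rot: [-3.141, 0.001, -2.801]
contact_force: [0.3, -0.3, 0.4]
opening: 0.0922
grip_force: 0.0
```

```bash
python3 - <<'E'
from h import *
for n in('top','side'):
    c=cap(n,n+'9'); W=cloud(c).reshape(-1,3); R=rackf(W[np.isfinite(W[:,0])],yaw=19.4)
    t=R[(R[:,2]>72)&(R[:,2]<84)&(abs(R[:,0]-38)<45)&(abs(R[:,1])<45)]
    print(n,len(t),cv2.minEnclosingCircle(t[:,:2].astype(np.float32)) if len(t) else '',np.median(t[:,2]) if len(t) else '')
a=pickle.load(open('pics/top9.pkl','rb'))['img'];b=pickle.load(open('pics/side9.pkl','rb'))['img']
cv2.imwrite('pics/z9.png',np.hstack([cv2.resize(a[60:330,60:460],(400,270)),cv2.resize(b[130:240,210:330],(400,367))[:270]])[:,:,::-1])
E
```

```text
top 373 ((37.33087158203125, -2.005340814590454), 29.621999740600586) 80.27056787930897
side 269 ((38.41620635986328, -2.3282384872436523), 30.490802764892578) 79.93726198639806
```

View pics/z9.png

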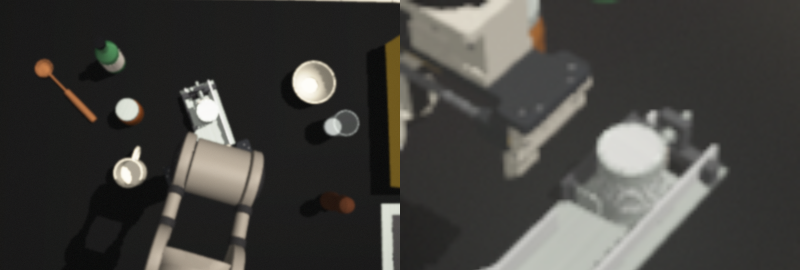

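The tin stands upright behind the shut flap, at (207,108) in the left half and (632,150) in the right. Nothing else has moved.

```bash
python3 -c "
from cell import *
print(hand_in())"
```

```text
the job is handed in; nothing more can be done
None
```

The tin is loaded: it stands upright in the lane, resting on the shut flap with the gripper clear of it, the other things on the counter were left untouched, and the job is handed in at about 29 s of the 72 s allowed.

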